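# Clamp the petri dish on the shaker

### The arm

A 7-joint arm with a two-finger parallel gripper is mounted at the origin on a cart in front of the work surface, level with it; the furniture and walls round the work are solid. World frame = base frame: x ahead of the robot, y to its left, z up, the work surface at z = 0. Lengths are in m, angles in rad, forces in N, time in s.
With the tool pointing down it reaches from about 0.4 to 0.875 m from the base axis. Payload 6.5 kg.
Tool frame: the origin (TCP) lies at the very end of the fingers, on their centre line; the grasp point (between the pads) lies 19 mm behind it; z points along the fingers, y is the line along which they close (so a half turn about z gives the same grasp; the last joint's range is limited). The gripper opens to 85 mm and grips with 20 to 120 N. Pads are 22 mm wide; open, the fingers measure 114 mm over their backs; the gripper's body (76 mm by 85 mm) begins 54 mm behind the grasp point. The pads swing forward as they close: fully open they stand 13 mm farther back than shut.
Start: joints at [1.114, 0.536, -0.004, 1.538, 0.003, 1.067, -0.071], TCP at [0.248, -0.601, 0.231] pointing down, gripper open.
Joint ranges: [-2.7, 2.7], [-0.37, 2.16], [-1.27, 1.26], [0.24, 2.4], [-1.31, 4.45], [0.19, 1.91], [-2.76, 2.76]. Speed limits (rad/s): [2.39, 2.39, 3.14, 3.14, 3.14, 3.14, 3.14].

### API

Orientations are given as [roll, pitch, yaw] about the fixed x, y, z axes, in that order (R = Rz(yaw) Ry(pitch) Rx(roll)).
In Python, from cell import robot gives the robot as it stands.
- The arm moves only by the tool step_arm, never from a script. Its argument "commands" is a list of rows, each a list of 3 entries, a list of its own where there are three numbers: the opening, from 0 (shut) to 1 (fully open), then the shift along the tool's x, y, z in mm, then the turn, a rotation vector about the tool's x, y, z in rad. In form: [[hand, [x, y, z], [wx, wy, wz]], ...]. A call has 1 to 20 rows; each row shifts and turns the commanded pose from where the row before left it, along the tool's axes as they then stand; what a row does not reach is not made up. A row lasts 1/10 s, in which the tool goes at most 50 mm and 8.59 degrees, less where a joint would pass 70% of its speed; a pose out of reach is approached as far as the arm can. A call with a gripper value outside its range is refused whole. The fingers move at their own pace and stop on an object; "force" is the grip in N (left out, the last holds). Time passes only in rows, so rows that do not move let the fingers close. It gives the time, the measured TCP pose, the force, the opening and the grip force at its end, in the units of the state.
- robot.observe(): the state, without advancing time (a new reading comes with each control period).
- robot.camera(name): name is "side" or "top" or "wrist"; returns the picture (480x640x3 uint8, red, green, blue); there is no depth.
- robot.camera_model(name): a dict with "mtx" (3x3 intrinsics, pixels), "extrinsics" (4x4, takes a point from world to camera coordinates). Camera axes: x right, y down, z forward; pixel columns grow to the right and rows downward; lengths in m; the calibration is good to about 2 mm. A picture is of the moment at which its call begins: read the wrist's pose just before it. camera_model takes no time and is no camera call; for the wrist camera it gives the pose at the moment of the call.
- robot.job_done(): hands the job in; it is judged then, once.
The state is a dict: "time_s": time; "joint_positions": joint angles; "dq": joint speeds; "joint_efforts": joint torques, N m; "ee_pos": TCP position; "tcp_rot": TCP orientation; "wrist_force": force on the tool from outside, world axes, zero at the start; "ft_torque": the same for the moment, N m; "opening": finger opening in m; "grasp_force": force on a finger pad.
Only numpy, scipy, OpenCV 4.12 (cv2) and the standard library are available. Lean on these libraries where they do the work, as an engineer would, in place of code of your own. Each camera call takes 0.05 s, during which the arm holds its last target. There are 200 camera calls.

### The job

Clamp the petri dish on the white bench shaker with the blue platform: with the outside of a finger swing the open steel strap over the dish until it stops at its keeper, then gently push the red cam lever down as far as it goes, so that the rubber foot presses on the dish. Push the lever only once the strap is over, grip and lift nothing, keep the fingers off the dish, leave the other things where they stand, and finish with the hand clear.

Things in the scene. Friction and masses are not known exactly. Their poses are not given: they have to be found in the camera images.
- shaker: White bench shaker with a blue platform, 230 (x) x 150 (y) x 45 mm high, fixed. Origin: centre of its underside, under the dish seat; +x from the front-panel (keeper) end to the pivot end, z up. Four 8 mm posts, 11 mm high, locate the dish. At x = -92 mm a dark steel keeper (post at y +12 to +21 mm, lip over the strap end, top 99 mm above the worktop) stops the strap; its -y side is open.
- seat (a point): Centre of the dish seat on the platform, 47 mm above the worktop, at x = y = 0 of the shaker.
- pivot (a point): On the vertical axis of the strap's pivot, at the strap's mid-thickness: x = +85 mm, y = 0, z = 87 mm in the shaker's frame.
- strap (a joint): Clamp strap about its vertical pivot, rad. 0 = over the dish at its stop, pointing from the pivot along the shaker's -x; grows as it opens, counter-clockwise from above, over the -y side (1.57: along -y); range 0 to 1.75. Stays where left (0.10 N m friction, 0.7 N at the pad). Steel bar 22 mm wide, 181 mm long, underside 82 mm, top 92 mm above the worktop.
- strap_pad (a point): Centre of the black finger pad on the strap, 136 mm from the pivot axis, 92 mm above the worktop; pad 44 mm along the strap, 24 mm wide. Pad and strap form a vertical side face 82 to 102 mm above the worktop. To close, push this face from the open side (the side toward which joint strap grows).
- lever (a joint): Red-gripped cam lever, rad: 0 = up, leaning 50 degrees above level toward the pivot; grows as pushed down; 0.87 = fully down, level along the strap (end stop). Stays where it is left (friction 0.15 N m: 2 to 4 N at the grip, up to about 6 N when the foot meets the dish). Its cam drives the foot down 7.8 mm in proportion.
- lever_hinge (a point): On the lever's hinge axis, which lies across the strap, 85 mm from the pivot axis, 104 mm above the worktop. With the strap over, it is right above the dish's centre.
- lever_tip (a point): Free end of the lever's mid-line, 78 mm from its hinge, on the side toward the pivot. The red grip covers the last 34 mm of it, is 18 mm wide and 10 mm thick; the bare arm is 7 mm thick. With the lever down the top of the grip is 109 mm above the worktop. The cheeks of the hinge stand to 110 mm.
- foot: Black rubber pressure foot, 32 mm disc, 6 mm thick, below the strap under the lever's hinge; origin: centre of its underside, 65 mm above the worktop with the lever up. Driven by the lever only, through a stiff spring (4 N/mm) that gives about 10 N on the dish with the lever down.
- dish: Clear lidded petri dish, 91 mm across, 12 mm high, loose on the seat; origin: centre of its underside. Its top is 59 mm above the worktop.
- timer: White bench timer with coloured buttons, 64 x 68 x 23 mm; origin: centre of its underside. Bystander.
- marker: White marker with blue cap, lying, 12 x 132 x 14 mm; origin: centre of its underside. Bystander.
- tape: Beige tape roll lying flat, 69 mm across, 19 mm high; origin: centre of its underside. Bystander.
- jar: Small white jar, 44 mm across, 61 mm high; origin: centre of its underside. Bystander.
- beaker: Clear beaker, 69 mm across, 92 mm high; origin: centre of its underside. Bystander.
Mind the look-alikes: they are no part of the job. There is more than one size of the dish; the job needs the larger.

How it is judged:
On the way, in this order (a step that is already met when the one before it is completed fails the run):
1. the strap is over the dish at its stop, the lever still up (value of joint strap below 0.06 rad and value of joint lever below 0.35 rad), for 0.2 s.
2. the cam lever is fully down with the strap over and the foot pressing on the dish (value of joint strap below 0.06 rad and value of joint lever above 0.8 rad and contact force between foot and dish above 3 N), for 0.2 s.
At the end, for the whole second after the job is handed in: Strap within 0.06 rad of its stop over the dish, cam lever down (joint above 0.80 rad), the foot pressing on the dish with more than 3 N, the dish at rest within 5 mm of the seat's centre and not more than 4 mm above it (all of step 2 and horizontal distance between dish and seat below 0.005 m and z of dish in the frame of seat below 0.004 m and linear speed of dish below 0.02 m/s); the robot touches nothing.
It fails at once if the cam lever is pushed down before the strap is over the dish (value of joint lever above 0.5 rad and value of joint strap above 0.12 rad).
It fails at once if the clamp or shaker is gripped or forced (more than 35 N from the fingers) (contact force between the fingers and shaker above 35 N).
It fails at once if the fingers press on the dish (contact force between the fingers and dish above 1 N).
It fails at once if the dish is lifted or pushed out of its seat (z of dish in the frame of seat above 0.008 m or horizontal distance between dish and seat above 0.01 m).
It fails at once if a bystander (timer, marker, tape roll, jar, beaker) is moved or lifted, more than 20 mm (distance of any of timer, marker, tape, jar, beaker from where it was at the start of the episode above 0.02 m).
It also fails if it takes over 45 s, if anything falls off the work surface, if the arm or the gripper's body presses on something with over 40 N, if the wrist force passes 120 N, or if a joint passes its speed limit or range.

## Working session

There is one attempt and no reset: what is moved stays moved. The work goes in short steps, Python scripts to look and compute and a tool call to move; the robot and the scene stay as the last step left them, time stands still between calls to the robot, and variables do not carry over. Pictures are saved under pics/ and viewed, at most 10 in all, crops included, and the job is handed in when it is done.

Besides the shell and the picture viewer there is one more tool, called by a JSON object that holds its "api" and its "payload". step_arm: Moves the arm, as the interface text tells. Its arguments: {"type":"object","properties":{"commands":{"type":"array"},"force":{"type":"number"}},"required":["commands"]}

```bash
mkdir -p pics; python3 - <<'E'
from cell import robot
import cv2
for n in("top","side"):
    cv2.imwrite(f"pics/{n}0.png",robot.camera(n)[:,:,::-1])
    m=robot.camera_model(n);print(n,m["mtx"],m["extrinsics"])
o=robot.observe();print(o["ee_pos"],o["tcp_rot"],o["opening"],o["time_s"])
E
```

```text
top [[546.36529406   0.         319.83039627]
 [  0.         546.36529406 241.17619325]
 [  0.           0.           1.        ]] [[ 0.0067191  -0.999945   -0.00805243 -0.03604022]
 [-0.99747504 -0.00613274 -0.07075267  0.58506143]
 [ 0.0706994   0.0085075  -0.99746139  1.41266488]
 [ 0.          0.          0.          1.        ]]
side [[624.09395924   0.         326.4233103 ]
 [  0.         624.09395924 232.45195185]
 [  0.           0.           1.        ]] [[ 0.9397478   0.34185454  0.00308974 -0.53488217]
 [ 0.29505494 -0.80646596 -0.51240144 -0.12468037]
 [-0.17267499  0.48243977 -0.85874048  1.61858856]
 [ 0.          0.          0.          1.        ]]
[ 0.24738118 -0.60046818  0.23050974] [-3.14003104e+00  8.95494903e-05  3.90878952e-01] 0.08502531910603554 0.1
```

View pics/top0.png

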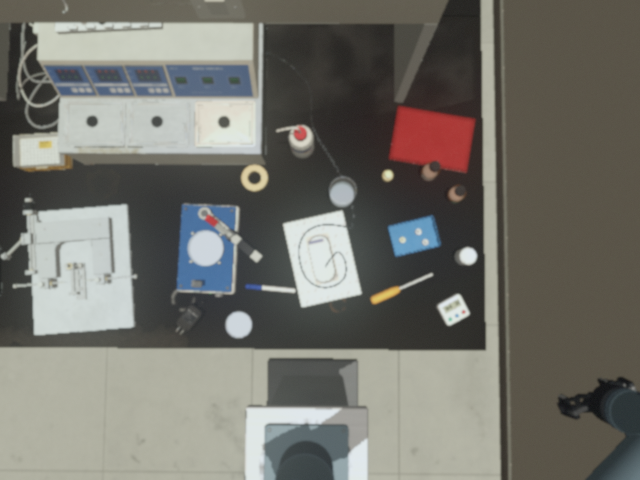

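View pics/side0.png

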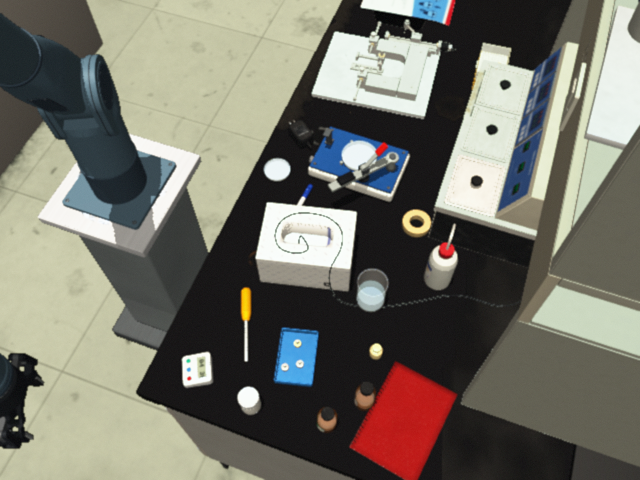

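```bash
python3 - <<'E'
import cv2
t=cv2.imread("pics/top0.png")[190:310,160:310]
s=cv2.imread("pics/side0.png")[115:215,290:420]
cv2.imwrite("pics/tc.png",cv2.resize(t,None,fx=5,fy=5,interpolation=cv2.INTER_CUBIC))
cv2.imwrite("pics/sc.png",cv2.resize(s,None,fx=6,fy=6,interpolation=cv2.INTER_CUBIC))
E
```

```text
(no output)
```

View pics/tc.png

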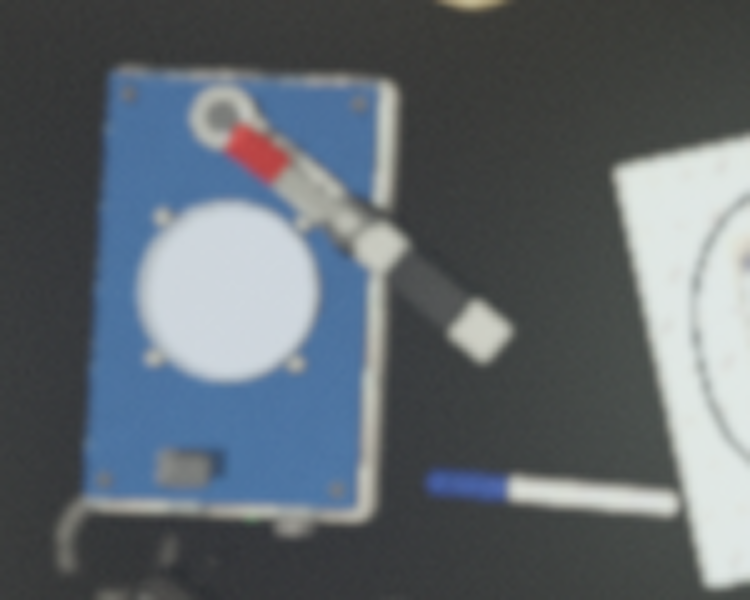

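View pics/sc.png

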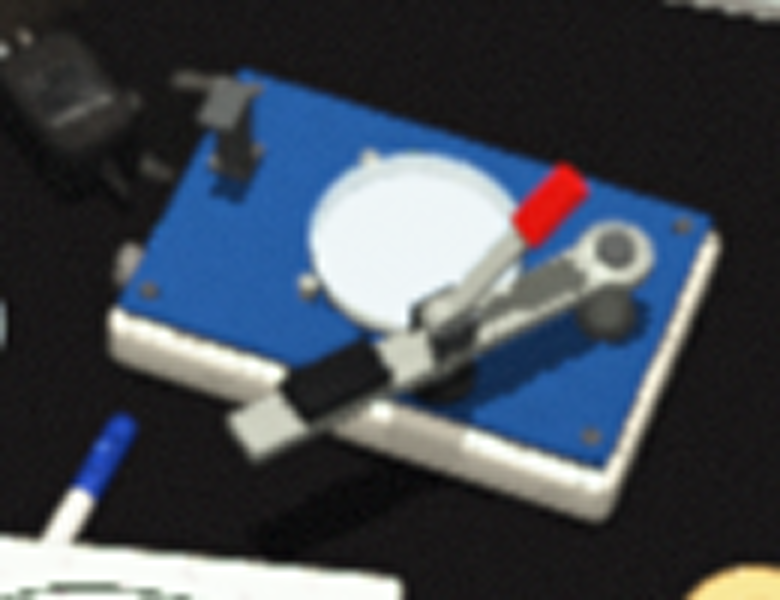

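```bash
cat > h.py <<'E'
from cell import robot
import numpy as np
def ray(n,u,v,z):
    m=robot.camera_model(n);T=m["extrinsics"];R=T[:3,:3];c=-R.T@T[:3,3]
    d=R.T@np.linalg.inv(m["mtx"])@[u,v,1];return c+d*(z-c[2])/d[2]
E
python3 - <<'E'
from h import *
A={"dish":(229,291,.059),"pivot":(223,113,.095),"pad":(430,287,.102),"end":(483,330,.092),"keeper":(183,467,.099),"c1":(115,72,.045),"c2":(380,80,.045),"c3":(358,512,.045),"c4":(85,500,.045),"cap":(428,482,.01),"markend":(678,503,.01),"leverend":(240,137,.165)}
for k,(u,v,z) in A.items(): print("top",k,ray("top",(u+.5)/5+159.5,(v+.5)/5+189.5,z).round(4))
B={"pivot":(617,248,.095),"dish":(415,240,.059),"pad":(335,370,.102),"keeper":(230,100,.099),"c_far":(715,217,.045),"c_near":(605,465,.045),"kc_near":(115,308,.045),"kcfar":(243,72,.045)}
for k,(u,v,z) in B.items(): print("side",k,ray("side",(u+.5)/6+289.5,(v+.5)/6+114.5,z).round(4))
print(ray("top",322,240,0.1), ray("top",340,255,.1),ray("side",353,208,.1),ray("side",265,205,.1))
E
```

```text
top dish [0.5638 0.2596 0.059 ]
top pivot [0.6509 0.2567 0.095 ]
top pad [0.5639 0.1506 0.102 ]
top end [0.5432 0.1253 0.092 ]
top keeper [0.4743 0.2718 0.099 ]
top c1 [0.6781 0.3245 0.045 ]
top c2 [0.6747 0.1866 0.045 ]
top c3 [0.4515 0.194  0.045 ]
top c4 [0.4566 0.3345 0.045 ]
top cap [0.4666 0.1633 0.01  ]
top markend [0.4565 0.0316 0.01  ]
top leverend [0.6308 0.2328 0.165 ]
side pivot [0.6493 0.2582 0.095 ]
side dish [0.5622 0.2606 0.059 ]
side pad [0.5615 0.1545 0.102 ]
side keeper [0.4732 0.2741 0.099 ]
side c_far [0.6774 0.3278 0.045 ]
side c_near [0.6707 0.1868 0.045 ]
side kc_near [0.4509 0.1926 0.045 ]
side kcfar [0.4579 0.3339 0.045 ]
[ 0.58260653 -0.03830882  0.1       ] [ 0.5456964  -0.08304926  0.1       ] [0.60778115 0.07535651 0.1       ] [0.41070896 0.01217585 0.1       ]
```

{"api": "step_arm", "payload": {"commands": [[0,[15,-13,0],[0,0,0]],[0,[30,-26,0],[0,0,0]],[0,[30,-26,0],[0,0,0]],[0,[30,-26,0],[0,0,0]],[0,[30,-26,0],[0,0,0]],[0,[30,-26,0],[0,0,0]],[0,[30,-26,0],[0,0,0]],[0,[30,-26,0],[0,0,0]],[0,[30,-26,0],[0,0,0]],[0,[30,-26,0],[0,0,0]],[0,[30,-26,0],[0,0,0]],[0,[30,-26,0],[0,0,0]],[0,[30,-26,0],[0,0,0]],[0,[30,-26,0],[0,0,0]],[0,[30,-26,0],[0,0,0]],[0,[30,-26,0],[0,0,0]],[0,[30,-26,0],[0,0,0]],[0,[30,-26,0],[0,0,0]],[0,[30,-26,0],[0,0,0]],[0,[30,-26,0],[0,0,0]]]}}

```text
time_s: 2.1
ee_pos: [0.5956, 0.092, 0.2309]
tcp_rot: [3.142, 0.001, 0.391]
wrist_force: [0.1, -0.6, -0.2]
opening: -0.0001
grasp_force: 0.0
```

{"api": "step_arm", "payload": {"commands": [[0,[0,0,0],[0,0,-0.08]],[0,[0,0,0],[0,0,-0.1]],[0,[0,0,0],[0,0,-0.1]],[0,[0,0,0],[0,0,-0.1]],[0,[0,0,0],[0,0,-0.102]],[0,[13,-2,0],[0,0,0]],[0,[13,-2,0],[0,0,0]],[0,[0,0,25],[0,0,0]],[0,[0,0,30],[0,0,0]],[0,[0,0,30],[0,0,0]],[0,[0,0,20],[0,0,0]],[0,[0,0,0],[0,0,0]]]}}

```text
time_s: 3.3
ee_pos: [0.607, 0.114, 0.1231]
tcp_rot: [-3.138, 0.004, 0.872]
wrist_force: [0.1, -0.1, 0.0]
opening: -0.0001
grasp_force: 0.0
```

```bash
python3 - <<'E'
from cell import robot
import cv2,numpy as np
t=robot.camera("top")[170:310,160:340,::-1];s=robot.camera("side")[95:235,270:450,::-1]
f=lambda i:cv2.resize(i,None,fx=2.2,fy=2.2,interpolation=cv2.INTER_CUBIC)
cv2.imwrite("pics/p1.png",np.hstack([f(t),f(s)]))
print(robot.observe()["ee_pos"])
E
```

```text
[0.60939655 0.11434574 0.12655511]
```

View pics/p1.png

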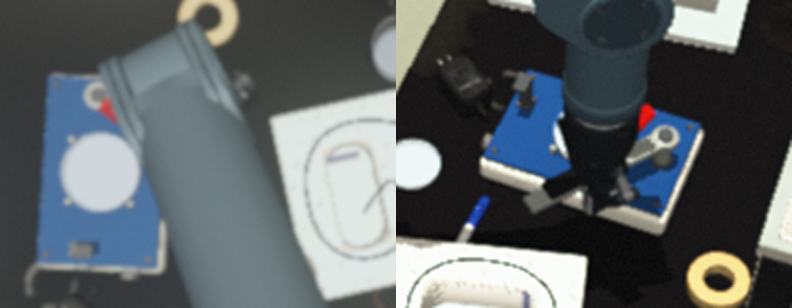

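Top view: the wrist hides the strap. Side view: the finger tips are at about (590,205), on the open side of the strap and clear of it. Next I go down and approach.

{"api": "step_arm", "payload": {"commands": [[0,[0,0,15],[0,0,0]],[0,[0,0,20],[0,0,0]],[0,[0,0,10],[0,0,0]],[0,[0,-8,0],[0,0,0]],[0,[0,-8,0],[0,0,0]],[0,[0,-8,0],[0,0,0]],[0,[0,-4,0],[0,0,0]],[0,[0,0,0],[0,0,0]],[0,[0,0,0],[0,0,0]]]}}

```text
time_s: 4.3
ee_pos: [0.5879, 0.1311, 0.0817]
tcp_rot: [3.141, -0.0, 0.873]
wrist_force: [-0.6, 0.4, 0.4]
opening: -0.0
grasp_force: 0.0
```

{"api": "step_arm", "payload": {"commands": [[0,[-1.4,-7.8,0],[0,0,0.05]],[0,[-1.4,-7.8,0],[0,0,0.05]],[0,[-1.4,-7.8,0],[0,0,0.05]],[0,[-1.4,-7.8,0],[0,0,0.05]],[0,[-1.4,-6.8,0],[0,0,0.05]],[0,[-1.4,-6.8,0],[0,0,0.05]],[0,[-1.4,-6.8,0],[0,0,0.05]],[0,[-1.4,-6.8,0],[0,0,0.05]],[0,[-1.4,-6.8,0],[0,0,0.05]],[0,[-1.4,-6.8,0],[0,0,0.05]],[0,[-1.4,-6.8,0],[0,0,0.05]],[0,[-1.4,-6.8,0],[0,0,0.05]],[0,[-1.4,-6.8,0],[0,0,0.05]],[0,[-1.4,-6.8,0],[0,0,0.05]],[0,[0,0,0],[0,0,0]]]}}

```text
time_s: 5.8
ee_pos: [0.5196, 0.2043, 0.0814]
tcp_rot: [-3.141, -0.0, 0.173]
wrist_force: [0.4, -0.1, -0.6]
opening: 0.0002
grasp_force: 0.0
```

```bash
python3 - <<'E'
from cell import robot
import cv2,numpy as np
s=robot.camera("side")[95:215,280:430,::-1]
cv2.imwrite("pics/p2.png",cv2.resize(s,None,fx=5,fy=5,interpolation=cv2.INTER_CUBIC))
o=robot.observe();p=o["ee_pos"];y=o["tcp_rot"][2]
d=p[:2]-[.650,.2573];print(p,y,o["wrist_force"],"rad",-d@[np.cos(y),np.sin(y)],"e",d@[np.sin(y),-np.cos(y)])
E
```

```text
[0.5199467  0.20374257 0.0814057 ] 0.17433143039815135 [ 1.46687247  0.61020148 -0.566815  ] rad 0.13737156545747659 e 0.030187938417899265
```

View pics/p2.png

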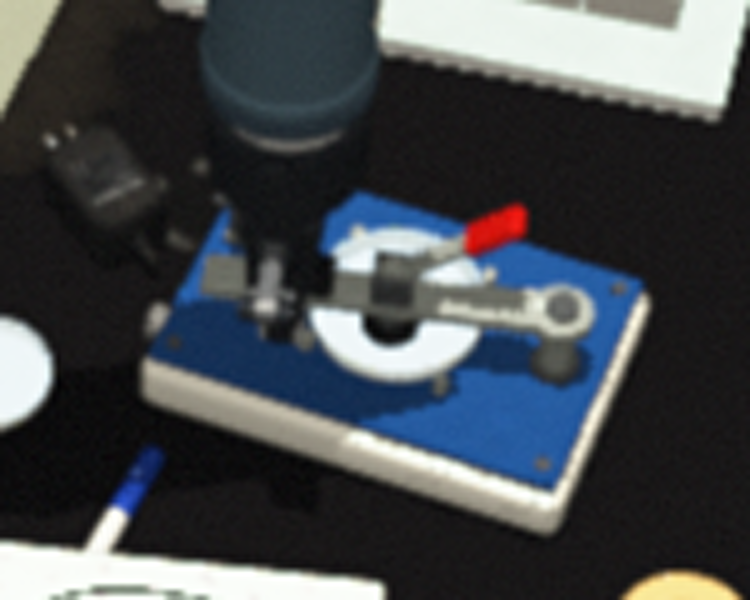

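The strap follows the finger and is now close to the keeper, about 0.2 rad from its stop. The lever is still up. I continue gently.

{"api": "step_arm", "payload": {"commands": [[0,[-1.4,-6.8,0],[0,0,0.05]],[0,[-1.4,-6.8,0],[0,0,0.05]],[0,[-1.4,-6.8,0],[0,0,0.05]],[0,[-1,-3,0],[0,0,0.02]],[0,[-1,-3,0],[0,0,0.02]],[0,[0,0,0],[0,0,0]]]}}

```text
time_s: 6.45
ee_pos: [0.5111, 0.2293, 0.0813]
tcp_rot: [-3.142, -0.0, -0.017]
wrist_force: [-0.2, 0.0, -0.3]
opening: 0.0001
grasp_force: 0.0
```

{"api": "step_arm", "payload": {"commands": [[0,[0,-2,0],[0,0,0.01]],[0,[0,-2,0],[0,0,0.01]],[0,[0,-1,0],[0,0,0]],[0,[0,0,0],[0,0,0]]]}}

```text
time_s: 6.85
ee_pos: [0.511, 0.2344, 0.0812]
tcp_rot: [-3.142, 0.0, -0.037]
wrist_force: [0.5, 0.2, -0.1]
opening: -0.0001
grasp_force: 0.1
```

{"api": "step_arm", "payload": {"commands": [[0,[0,-1,0],[0,0,0]],[0,[0,-1,0],[0,0,0]],[0,[0,0,0],[0,0,0]]]}}

```text
time_s: 7.15
ee_pos: [0.5111, 0.2364, 0.0812]
tcp_rot: [-3.141, 0.0, -0.037]
wrist_force: [0.3, -0.2, -1.1]
opening: 0.0001
grasp_force: 0.2
```

{"api": "step_arm", "payload": {"commands": [[0,[0,-1,0],[0,0,0]],[0,[0,-1,0],[0,0,0]],[0,[0,0,0],[0,0,0]]]}}

```text
time_s: 7.45
ee_pos: [0.5112, 0.2376, 0.0812]
tcp_rot: [3.141, 0.0, -0.037]
wrist_force: [-1.2, -2.5, 0.9]
opening: -0.0002
grasp_force: 1.5
```

{"api": "step_arm", "payload": {"commands": [[0,[0,-1,0],[0,0,0]],[0,[0,0,0],[0,0,0]]]}}

```text
time_s: 7.65
ee_pos: [0.5111, 0.2377, 0.0812]
tcp_rot: [3.139, 0.001, -0.038]
wrist_force: [-0.8, -6.4, 3.8]
opening: -0.0002
grasp_force: 2.8
```

```bash
python3 - <<'E'
from cell import robot
import cv2,numpy as np
s=robot.camera("side")[115:205,290:410,::-1]
cv2.imwrite("pics/p3.png",cv2.resize(s,None,fx=6,fy=6,interpolation=cv2.INTER_CUBIC))
E
```

```text
(no output)
```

View pics/p3.png

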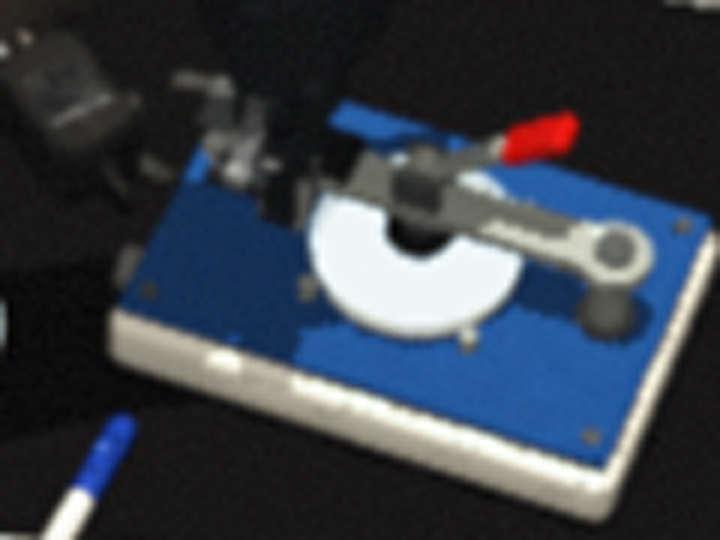

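The finger met a firm stop: 6 N with no further motion. In the picture the strap lies over the dish at the keeper, with the foot above the dish and the lever up. I back off, rise, and go above the grip.

{"api": "step_arm", "payload": {"commands": [[0,[0,3,0],[0,0,0]],[0,[0,8,0],[0,0,0]],[0,[0,12,0],[0,0,0]],[0,[0,0,-20],[0,0,0]],[0,[0,0,-40],[0,0,0]],[0,[0,0,-40],[0,0,0]],[0,[0,0,-20],[0,0,0]],[0,[15,-8,0],[0,0,0]],[0,[25,-14,0],[0,0,0]],[0,[25,-14,0],[0,0,0]],[0,[18,-9,0],[0,0,0]],[0,[0,0,0],[0,0,0]],[0,[0,0,0],[0,0,0]]]}}

```text
time_s: 9.0
ee_pos: [0.5947, 0.2572, 0.2008]
tcp_rot: [3.141, 0.001, -0.038]
wrist_force: [0.1, -0.4, 0.3]
opening: -0.0003
grasp_force: 0.0
```

```bash
python3 - <<'E'
from cell import robot
import cv2,numpy as np
s=robot.camera("side")[85:205,290:410,::-1];t=robot.camera("top")[190:310,160:280,::-1]
f=lambda i:cv2.resize(i,None,fx=3.3,fy=4,interpolation=cv2.INTER_CUBIC)
cv2.imwrite("pics/p4.png",np.hstack([f(s),f(t)]))
o=robot.observe();print(o["ee_pos"],o["tcp_rot"],o["wrist_force"])
E
```

```text
[0.59420449 0.2571939  0.20107182] [ 3.14095939e+00  9.43981559e-04 -3.75633764e-02] [-0.01793685 -0.1243466  -0.12299697]
```

View pics/p4.png

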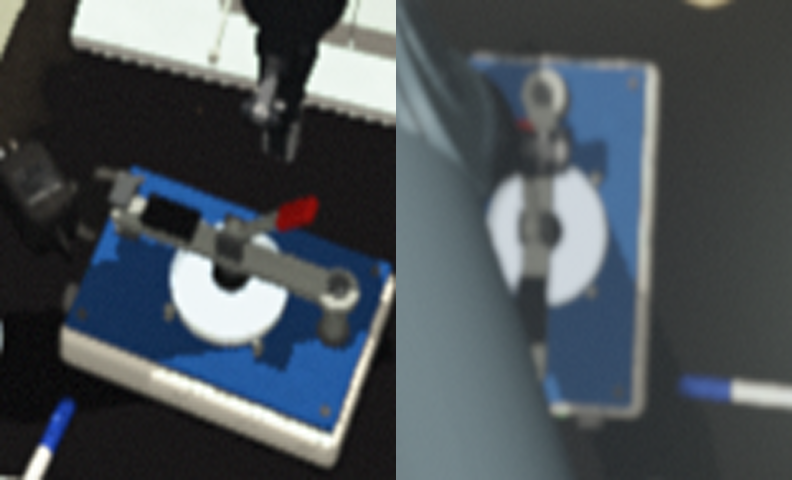

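The strap end is tucked under the keeper lip (120,195 in the left half), the lever is up, and the finger is above and behind the grip. Now I push down along its arc.

{"api": "step_arm", "payload": {"commands": [[0,[0,-2,15],[0,0,0]],[0,[0,0,15],[0,0,0]],[0,[0,0,8],[0,0,0]],[0,[3,0,2.7],[0,0,0]],[0,[3,0,2.7],[0,0,0]],[0,[3,0,2.7],[0,0,0]],[0,[2.6,0,3.2],[0,0,0]],[0,[2.6,0,3.2],[0,0,0]],[0,[2.6,0,3.2],[0,0,0]],[0,[2,0,3.6],[0,0,0]],[0,[2,0,3.6],[0,0,0]],[0,[2,0,3.6],[0,0,0]],[0,[1.3,0,3.9],[0,0,0]],[0,[1.3,0,3.9],[0,0,0]],[0,[1.3,0,3.9],[0,0,0]],[0,[0,0,0],[0,0,0]]]}}

```text
time_s: 10.7
ee_pos: [0.6213, 0.2589, 0.1221]
tcp_rot: [3.141, 0.001, -0.037]
wrist_force: [-0.5, -0.5, 0.3]
opening: 0.0003
grasp_force: 0.0
```

{"api": "step_arm", "payload": {"commands": [[0,[0.7,0,3],[0,0,0]],[0,[0.7,0,3],[0,0,0]],[0,[0.5,0,3],[0,0,0]],[0,[0,0,2],[0,0,0]]]}}

```text
time_s: 11.1
ee_pos: [0.6233, 0.2589, 0.1117]
tcp_rot: [3.141, 0.001, -0.037]
wrist_force: [-1.1, -1.6, 3.4]
opening: 0.0
grasp_force: 1.4
```

{"api": "step_arm", "payload": {"commands": [[0,[0,0,1],[0,0,0]],[0,[0,0,1],[0,0,0]],[0,[0,0,0],[0,0,0]]]}}

```text
time_s: 11.4
ee_pos: [0.6236, 0.259, 0.1099]
tcp_rot: [3.141, 0.0, -0.037]
wrist_force: [-0.4, 0.2, 0.1]
opening: -0.0005
grasp_force: 0.1
```

{"api": "step_arm", "payload": {"commands": [[0,[0,0,1],[0,0,0]],[0,[0,0,0],[0,0,0]]]}}

```text
time_s: 11.6
ee_pos: [0.6238, 0.2591, 0.1092]
tcp_rot: [-3.142, -0.0, -0.037]
wrist_force: [-0.6, -0.3, 2.0]
opening: 0.0003
grasp_force: 1.2
```

{"api": "step_arm", "payload": {"commands": [[0,[0,0,1],[0,0,0]],[0,[0,0,0],[0,0,0]]]}}

```text
time_s: 11.8
ee_pos: [0.6239, 0.2591, 0.109]
tcp_rot: [-3.141, -0.0, -0.037]
wrist_force: [-3.7, -0.9, 8.3]
opening: -0.0001
grasp_force: 4.1
```

{"api": "step_arm", "payload": {"commands": [[0,[0,0,1],[0,0,0]],[0,[0,0,0],[0,0,0]]]}}

```text
time_s: 12.0
ee_pos: [0.6239, 0.2591, 0.1088]
tcp_rot: [-3.142, -0.0, -0.037]
wrist_force: [-6.5, -2.6, 13.8]
opening: -0.0002
grasp_force: 6.9
```

The lever is firmly at its stop: 13.8 N with no more motion, and z = 0.109 as specified. I lift clear straight up, then away.

{"api": "step_arm", "payload": {"commands": [[0,[0,0,-3],[0,0,0]],[0,[0,0,-10],[0,0,0]],[0,[0,0,-30],[0,0,0]],[0,[0,0,-40],[0,0,0]],[0,[0,0,-40],[0,0,0]],[0,[0,30,0],[0,0,0]],[0,[0,40,0],[0,0,0]],[0,[0,40,0],[0,0,0]],[0,[0,40,0],[0,0,0]],[0,[0,40,0],[0,0,0]],[0,[0,40,0],[0,0,0]],[0,[0,0,0],[0,0,0]],[0,[0,0,0],[0,0,0]]]}}

```text
time_s: 13.3
ee_pos: [0.6154, 0.0281, 0.2305]
tcp_rot: [-3.142, -0.001, -0.04]
wrist_force: [0.7, 0.4, -0.3]
opening: -0.0003
grasp_force: 0.0
```

```bash
python3 - <<'E'
from cell import robot
import cv2,numpy as np
s=robot.camera("side")[85:205,290:410,::-1];t=robot.camera("top")[190:310,160:280,::-1]
f=lambda i:cv2.resize(i,None,fx=3.3,fy=4,interpolation=cv2.INTER_CUBIC)
cv2.imwrite("pics/p5.png",np.hstack([f(s),f(t)]))
o=robot.observe();print(o["ee_pos"],o["wrist_force"])
E
```

```text
[0.61526477 0.03094093 0.23027546] [ 0.24910252  0.53492203 -0.71309723]
```

View pics/p5.png

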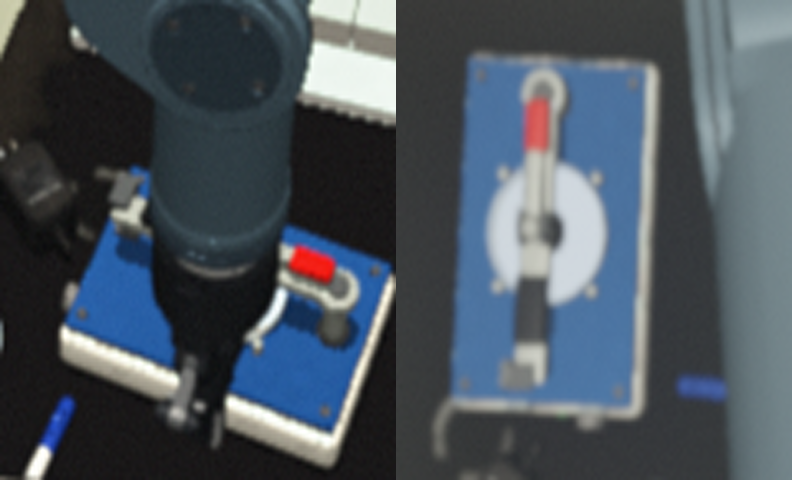

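The top view shows the strap along the shaker at the keeper (515,375), the red lever flat along the strap (538,125) and the dish still in its posts. The hand is clear, so I hand in.

```bash
python3 -c "
from cell import robot
print(robot.job_done())"
```

```text
the job is handed in; nothing more can be done
None
```

The strap is closed against its keeper, the red lever is fully down, and the dish is still in its posts with the hand clear. I handed the job in at about 13 s; no verdict came back, and the foot's force on the dish was not measured directly.

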